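Wedge the dovetail work stop into its tapered way

TASK

Pick up the aluminium work stop and enter the narrow end of its dovetail foot into the open mouth of the tapered way on the bench jig. Slide it along the way until the sprung gib wedges it tight: push along the way with about 12 N, feeling for the resistance, and do not force it much harder than that. Let go and leave the stop wedged there, and do not knock the other things on the bench about.

Things in the scene. Friction and masses are not known exactly. Their poses are not given: they have to be found in the camera images.
- stop: Loose aluminium work stop, 0.36 to 0.56 kg, upright on the bench. Origin on its underside, z up, +x to its narrow leading end. Dovetail foot 100 mm long (x -50 to 50), 16 mm high, both sides undercut at 60 degrees. At the underside the right side is straight at y = -30 mm; the left side tapers 1:10, from y = 30 mm at the tail to 20 mm at the lead.
- stop_lead (a point): Point on the stop's underside at its narrow leading end: x = 50 mm, y = 0, z = 0 in stop. This end enters the way first.
- stop_grip (a point): Point inside the upright block on the stop's tail half, at x = -25, y = -2.5, z = 50 mm in stop. The block spans x -50 to 0, y -15 to 10 (25 mm wide), z 16 to 60 mm. Grasp it from above across y; its flat tail face (x = -50 mm, flush with the foot) can be pushed.
- fixture: Fixed steel bench jig; base plate 300 (x) x 122 (y) x 14 mm, origin at the centre of its underside, z up; the stop slides in along +x. The plate's top is the floor of the way. Right (-y) side: fixed straight cheek, its undercut face meeting the floor at y = -30 mm. Left side: the sprung gib. Both are 20 mm high and overhang at 60 degrees. A wedged stop lies at y = 0, z = 14 mm, its x along this x.
- way_mouth (a point): Mouth of the way, at its floor: x = -40, y = 0, z = 14 mm in fixture. The bare plate before it (x -150 to -40 mm) is an apron on which the stop can be set down. The way runs on to an open far end at x = 140 mm. The foot's narrow end has 10 to 14 mm of side play in the mouth. The way is oiled; once wedged, the stop holds itself when let go.
- way_middle (a point): Way floor at x = 50, y = 0, z = 14 mm in fixture. On its left is the sprung gib, a tapered strip; its face meets the floor at y = 26 mm - x/10 + S, where S (0 to 4.5 mm) differs each time and is not told: the stop first touches it at x = 10 mm + 10 S. Sliding takes some 2 N before that, then about 1 N more per mm. Tight at 12 N, some 10 mm on; the gib bottoms out after 25 mm.
- tape_measure: Bystander: tape measure standing on edge, 32 x 82 x 66 mm; origin at the centre of its underside.
- bolt_1: Bystander: lying hexagon bolt, 80 mm long; origin at the centre of its underside.
- hex_nut_1: Bystander: hexagon nut, 24 mm across flats, 14 mm high; origin at the centre of its underside.

How it is judged:
By the outcome, as a careful person would: the job done as asked, in the order asked, and still so for the second after the job is handed in, with the robot touching nothing.
It also fails if it takes over 53 s, if anything falls off the work surface, if the arm or the gripper's body presses on something with over 40 N, if the wrist force passes 120 N, or if a joint passes its speed limit or range.

ROBOT

A 6-joint arm with a two-finger parallel gripper is mounted at the origin on the work surface; the furniture and walls round the work are solid. World frame = base frame: x ahead of the robot, y to its left, z up, the work surface at z = 0. Lengths are in mm, angles in rad, forces in N, time in s.
With the tool pointing down it reaches from about 350 to 975 mm from the base axis. Payload 7.1 kg.
Tool frame: the origin (TCP) lies at the very end of the fingers, on their centre line; the grasp point (between the pads) lies tcp_to_grasp behind it (tcp_to_grasp is the distance from the TCP to the grasp point, in mm); z points along the fingers, x is the direction in which the jaws open and shut, and the axes are right-handed (so a half turn about z gives the same grasp; the last joint's range is limited). The gripper opens to 88 mm and grips with 3 to 60 N. Pads are 20 mm wide; open, the fingers measure 115 mm over their backs; the gripper's body (75 mm by 178 mm) begins 61 mm behind the grasp point.
Start: joints at [-0.019, 0.423, 1.63, -0, 1.089, -0.019], TCP at [624.984, 0.026, 222.675] pointing down, gripper open.
Joint ranges: [-3, 3], [-0.9, 2.11], [0.09, 2.58], [-1.31, 4.45], [0.11, 2.69], [-2.54, 2.54]. Speed limits (rad/s): [2.39, 2.39, 3.01, 3.14, 3.14, 3.14].

INTERFACE

Orientations are given as a rotation vector (axis times angle).
In Python, from workcell import get_obs, get_image, close_job, recognise, mark_of, tcp_to_grasp gives the robot as it stands. The module is installed in compiled form; this text tells all that it offers.
- The arm moves only by the tool move_arm, never from a script. Its argument "motion" is a list of rows, each a list of 7 numbers: the shift along the world's x, y, z in mm, then the turn, a rotation vector about the world's x, y, z in rad, then the finger opening in mm, from 0 to 87.8. A call has 1 to 5 rows; each row is the pose to reach, as a shift and turn from the pose commanded when the call began; what a row does not reach only later rows make up. A row lasts 1/12 s, in which the tool goes at most 41.7 mm and 7.16 degrees, less where a joint would pass 70% of its speed; a pose out of reach is approached as far as the arm can. A call with a gripper value outside its range is refused whole. The fingers move at their own pace and stop on an object; the grip force is fixed at half the most. Time passes only in rows, so rows that repeat a pose let the fingers close. It gives the time, the measured TCP pose, the force and the opening at its end, in the units of the state.
- get_obs(): the state, without advancing time (a new reading comes with each control period).
- get_image(name): name is "scene" or "side" or "wrist"; returns a dict with "color" (400x640x3 uint8, red, green, blue), "mtx" (3x3 intrinsics, pixels), "k1" (the pictures are not rectified: a ray, as slopes to the right and down, at radius r is drawn at 1 + k1 r^2 times it, then the intrinsics apply), "camera_from_world" (4x4, takes a point from world to camera coordinates). Camera axes: x right, y up, looking along -z (the intrinsics and any distortion apply to the point x, -y, -z); pixel columns grow to the right and rows downward; lengths in mm; the calibration is good to about 2 mm. A picture is of the moment at which its call begins. There is no depth.
- close_job(): hands the job in, once; it reports no verdict.
Trained networks look in a picture, given as the dict that the camera call returned (one of the last four; its "shot" number tells which), for a name from the list of things; names that differ only in an ending like _2 or _b are one class to them, and where a whole thing is asked for, a point or a joint stands for the part that bears it (a point fixed in the world has none). Each returns a list of dicts, best first, with "p" (0 to 1); they miss things now and then, are a little off and sometimes report something else, mostly with a low value. They report only what shows in the picture. A call takes as long as a camera call.
- recognise(picture, label): "bbox" ([centre column, centre row, width, height] in pixels, round what is visible of it).
- mark_of(picture, label): "location" ([row, column] in pixels: a listed point, or the origin of a listed thing).
The state is a dict: "t": time; "qpos": joint angles; "qvel": joint speeds; "joint_torque": joint torques, N m; "ee_pos": TCP position; "orientation": TCP orientation; "ft_force": force on the tool from outside, world axes, zero at the start; "moment": the same for the moment, N m; "width": finger opening in mm.
Only numpy, scipy, OpenCV 4.12 (cv2) and the standard library are available. Lean on these libraries where they do the work, as an engineer would, in place of code of your own. Each camera call takes 0.05 s, during which the arm holds its last target. There are 200 camera calls.

## Working session

There is one attempt and no reset: what is moved stays moved. The work goes in short steps, Python scripts to look and compute and a tool call to move; the robot and the scene stay as the last step left them, time stands still between calls to the robot, and variables do not carry over. Pictures are saved under pics/ and viewed, about 8 in all and at most 12, crops included, and the job is handed in when it is done.

Besides the shell and the picture viewer there is one more tool, called after ">>>" in YAML: its name, and indented under it one key for each argument. move_arm: Moves the arm, as the interface text tells. Its arguments: {"type":"object","properties":{"motion":{"type":"array"}},"required":["motion"]}

```bash
mkdir -p pics; cat > h.py <<'E'
import numpy as np, cv2
from workcell import *
def ray(im,row,col):
    K=im["mtx"];p=np.array([(col-K[0,2])/K[0,0],(row-K[1,2])/K[1,1]])
    s=p.copy()
    for _ in range(30): s=p/(1+im["k1"]*(s@s))
    M=np.array(im["camera_from_world"]);R=M[:3,:3];t=M[:3,3]
    d=R.T@np.array([s[0],-s[1],-1]);return -R.T@t,d
def at_z(im,row,col,z):
    o,d=ray(im,row,col);return o+d*(z-o[2])/d[2]
def tri(rs):
    A=np.zeros((3,3));b=np.zeros(3)
    for o,d in rs:
        d=d/np.linalg.norm(d);P=np.eye(3)-np.outer(d,d);A+=P;b+=P@o
    x=np.linalg.solve(A,b);return x,[np.linalg.norm((np.eye(3)-np.outer(d,d)/(d@d))@(x-o)) for o,d in rs]
def proj(im,X):
    M=np.array(im["camera_from_world"]);c=M[:3,:3]@np.asarray(X,float)+M[:3,3]
    s=np.array([c[0],-c[1]])/-c[2];s=s*(1+im["k1"]*(s@s));K=im["mtx"]
    return K[0,0]*s[0]+K[0,2],K[1,1]*s[1]+K[1,2]
def save(im,n,box=None,f=1):
    c=im["color"][:,:,::-1]
    if box: c=c[box[1]:box[3],box[0]:box[2]]
    cv2.imwrite("pics/"+n+".png",cv2.resize(c,None,fx=f,fy=f,interpolation=cv2.INTER_CUBIC))
E
python3 - <<'E'
from h import *
np.set_printoptions(precision=1,suppress=True)
print(tcp_to_grasp,{k:v for k,v in get_obs().items()})
ims={n:get_image(n) for n in("scene","side","wrist")}
for n,im in ims.items(): save(im,n)
H={"stop":0,"stop_lead":0,"stop_grip":50,"fixture":0,"way_mouth":14,"way_middle":14,"tape_measure":0,"bolt_1":0,"hex_nut_1":0}
for l,z in H.items():
    rs=[]
    for n,im in ims.items():
        m=mark_of(im,l)
        for q in m[:2]: print(l,n,round(q["p"],2),np.array(q["location"]),at_z(im,*q["location"],z))
        if m and m[0]["p"]>.5: rs.append(ray(im,*m[0]["location"]))
    if len(rs)>1: print("  tri",*tri(rs))
cv2.imwrite("pics/all.png",np.hstack([ims["scene"]["color"],ims["side"]["color"]])[:,:,::-1])
E
```

```text
18.700000000000003 {'t': 0.0, 'qpos': array([-0. ,  0.4,  1.6, -0. ,  1.1, -0. ]), 'qvel': array([ 0.,  0.,  0.,  0., -0., -0.]), 'joint_torque': array([  0. , -54.5, -27.4,   0.1,   0. ,  -0. ]), 'ee_pos': array([624.4,   0. , 221.9]), 'orientation': array([-3.1,  0. ,  0. ]), 'ft_force': array([-0.5, -0.5,  1.1]), 'moment': array([-0., -0., -0.]), 'width': 87.4489923920211}
stop scene 0.63 [235.3 371.8] [ 436.4 -153.9    0. ]
stop side 0.95 [256.6 356.3] [ 435.8 -160.     0. ]
stop side 0.67 [194.9 276.5] [414.6 194.7   0. ]
stop wrist 0.64 [277.  194.8] [ 440.6 -156.9    0. ]
  tri [ 438.5 -156.    -1.8] [np.float64(3.1948325363032355), np.float64(1.620114088359166), np.float64(2.3308884118859354)]
stop_lead scene 0.95 [219.9 357.9] [453.  -95.9   0. ]
stop_lead wrist 0.89 [247.6 201.8] [ 456.  -110.5    0. ]
  tri [ 453.8 -103.7    4.4] [np.float64(6.230710670831224), np.float64(6.230710670831056)]
stop_grip scene 0.82 [223.8 385.4] [ 440.2 -185.3   50. ]
stop_grip side 0.65 [246.4 370.5] [ 444.9 -196.7   50. ]
stop_grip side 0.39 [207.6 300.9] [396.4  30.5  50. ]
  tri [ 483.6 -
[... 1174 characters left out ...]
 side 0.71 [272.  323.7] [ 336.8 -166.7    0. ]
tape_measure wrist 0.77 [286.1 124.2] [ 337.9 -171.5    0. ]
  tri [ 338.4 -168.7    2.6] [np.float64(2.0040997589872407), np.float64(2.956155507138807), np.float64(1.7047048778973262)]
bolt_1 scene 0.71 [303.9 396.6] [ 326.4 -315.2    0. ]
hex_nut_1 scene 0.53 [270.  458.1] [ 483.  -346.7    0. ]
hex_nut_1 side 0.57 [296.7 422. ] [ 471.6 -349.1    0. ]
hex_nut_1 side 0.42 [243.  350.1] [ 456.1 -107.5    0. ]
hex_nut_1 wrist 0.83 [382.1 228.6] [ 471.5 -350.1    0. ]
hex_nut_1 wrist 0.66 [287.  120.1] [ 331.7 -172.9    0. ]
  tri [ 473.6 -348.8    2.9] [np.float64(4.897059460802466), np.float64(3.467557015823727), np.float64(1.8705300790471127)]
```

View pics/wrist.png

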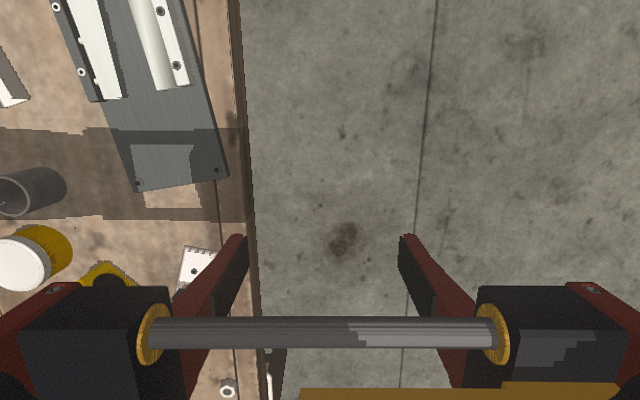

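View pics/side.png

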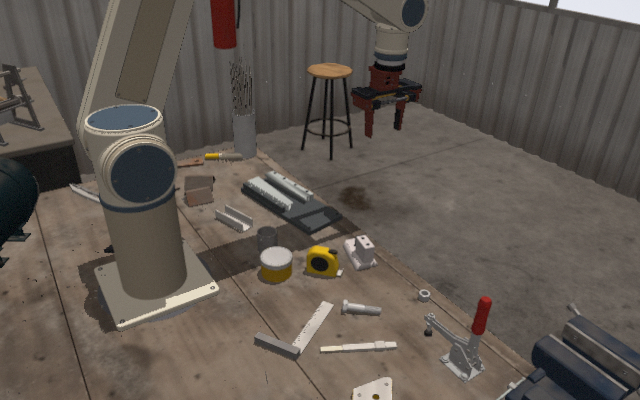

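>>> move_arm:
  motion:
    - [-35,15,0,0,0,0,87]
    - [-70,30,0,0,0,0,87]
    - [-105,45,0,0,0,0,87]
    - [-140,60,0,0,0,0,87]
    - [-140,60,0,0,0,0,87]

```text
t: 1.92
ee_pos: [478.3, 61.3, 221.8]
orientation: [-3.141, -0.002, 0.009]
ft_force: [-0.1, 0.2, -0.6]
width: 87.3
```

```bash
python3 - <<'E'
from h import *
im=get_image("wrist"); save(im,"w1"); np.savez("w1.npz",**im)
for l,z in(("way_mouth",14),("way_middle",14),("fixture",0)):
    for q in mark_of(im,l)[:2]: print(l,q["p"],q["location"],at_z(im,*q["location"],z))
print(ray(im,200,320)[0],get_obs()["t"])
E
```

```text
way_mouth 0.86 [152.0, 282.8] [427.97519918  85.60326776  14.        ]
way_middle 0.65 [391.6, 234.8] [ 338.33871569 -292.81945445   14.        ]
way_middle 0.64 [68.9, 264.9] [411.63711482 178.18736817  14.        ]
fixture 0.7 [113.1, 276.1] [419.78452955 130.32565103   0.        ]
[478.80578242 144.55351193 383.86486906] 2.1167
```

View pics/w1.png

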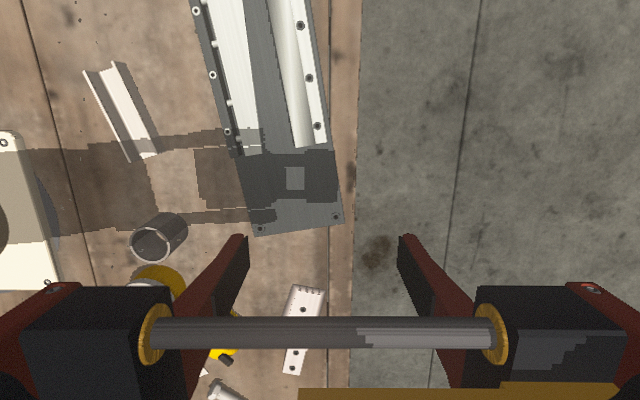

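>>> move_arm:
  motion:
    - [0,-41,0,0,0,0,87]
    - [0,-82,0,0,0,0,87]
    - [0,-123,0,0,0,0,87]
    - [0,-164,0,0,0,0,87]
    - [0,-205,-10,0,0,0,87]

```text
t: 2.53
ee_pos: [487.2, -147.8, 214.3]
orientation: [3.14, -0.001, 0.006]
ft_force: [0.5, 0.5, 0.2]
width: 87.2
```

>>> move_arm:
  motion:
    - [0,-15,-10,0,0,0,87]
    - [0,-15,-20,0,0,0,87]
    - [0,-15,-20,0,0,0,87]

```text
t: 2.78
ee_pos: [484.5, -160.5, 190.8]
orientation: [-3.14, 0.005, 0.004]
ft_force: [-0.7, 0.4, 0.1]
width: 86.9
```

```bash
python3 - <<'E'
from h import *
im=get_image("wrist"); save(im,"w2"); np.savez("w2.npz",**im)
for l,z in(("stop",0),("stop_lead",0),("stop_grip",50),("tape_measure",0)):
    for q in mark_of(im,l)[:2]: print(l,q["p"],q["location"],at_z(im,*q["location"],z))
o=get_obs();print(ray(im,200,320)[0],o["t"],o["ee_pos"],o["ft_force"])
E
```

```text
stop 0.91 [174.7, 291.6] [ 446.4508722  -159.89929186    0.        ]
stop_lead 0.69 [130.0, 298.5] [ 456.01159157 -108.30648356    0.        ]
tape_measure 0.82 [181.7, 199.9] [ 337.35776734 -168.21556295    0.        ]
[484.88086827 -77.48211676 352.98001076] 3.0333 [ 485.56263587 -158.54343634  193.2780186 ] [ 0.53631809  0.76856212 -1.12782265]
```

View pics/w2.png

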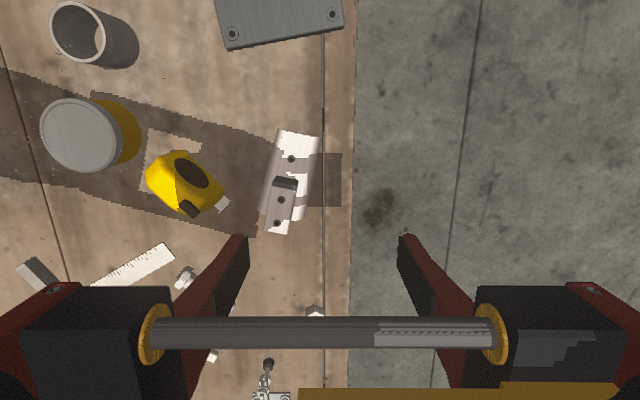

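```bash
python3 - <<'E'
from h import *
a=cv2.imread("pics/w2.png")[115:255,245:345];a=cv2.resize(a,None,fx=4,fy=4,interpolation=cv2.INTER_CUBIC)
b=cv2.imread("pics/w1.png")[115:255,215:355]; b=cv2.resize(b,(400,400) if 0 else (560*140//200,560*140//200),interpolation=cv2.INTER_CUBIC)
out=np.zeros((560,800,3),np.uint8);out[:,:400]=a;out[:392,405:405+392]=b
cv2.imwrite("pics/c1.png",out)
E
```

```text
(no output)
```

View pics/c1.png

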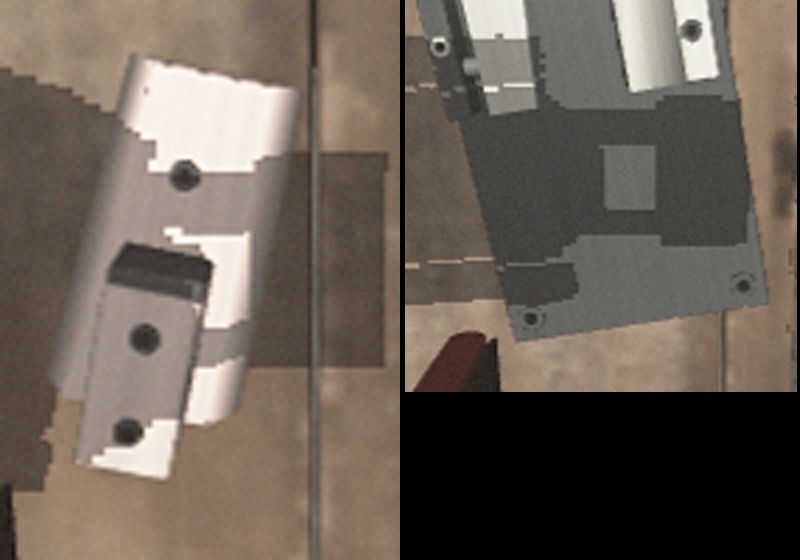

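```bash
cat > fit.py <<'E'
from h import *
from scipy.optimize import least_squares
def fit(im,P,px,p0):
    P=np.array(P,float);px=np.array(px,float)
    def W(p):
        c,s=np.cos(p[2]),np.sin(p[2]);return np.c_[p[0]+c*P[:,0]-s*P[:,1],p[1]+s*P[:,0]+c*P[:,1],P[:,2]]
    f=lambda p:(np.array([proj(im,X) for X in W(p)])-px).ravel()
    r=least_squares(f,p0,loss="soft_l1",x_scale=[10,10,.1]);return r.x,r.fun.reshape(-1,2)
E
python3 - <<'E'
from fit import *
np.set_printoptions(precision=2,suppress=True)
w1=np.load("w1.npz");w2=np.load("w2.npz")
a=lambda u,v:(245+u/4-.4,115+v/4-.4)
b=lambda u,v:(215+(u-405)/2.8-.3,115+v/2.8-.3)
P=[(0,10,60),(0,-15,60),(-50,-15,60),(-50,10,60),(50,20,0),(50,-30,0),(-50,30,0)]
print("stop",*fit(w2,P,[a(107,283),a(209,300),a(168,479),a(78,463),a(133,55),a(298,92),a(50,380)],[440,-157,1.4]),sep="\n")
P=[(-150,61,14),(-150,-61,14),(-40,-18.5,34)]
print("fix",*fit(w1,P,[b(516,341),b(768,302),b(632,92)],[424,131,1.75]),sep="\n")
E
```

```text
stop
[ 442.07 -158.73    1.37]
[[-0.3   0.09]
 [-0.91  0.65]
 [ 1.15  1.07]
 [-0.12  0.7 ]
 [-0.33 -0.63]
 [ 1.98 -0.97]
 [-0.18 -1.37]]
fix
[420.7  131.24   1.74]
[[-0.61  0.43]
 [ 0.91  0.53]
 [-0.14 -0.84]]
```

>>> move_arm:
  motion:
    - [-25,-12,-10,0,0,-0.1,55]
    - [-45.5,-23.7,-20,0,0,-0.2,55]
    - [-45.5,-23.7,-55,0,0,-0.2,55]
    - [-45.5,-23.7,-90,0,0,-0.2,55]
    - [-45.5,-23.7,-90,0,0,-0.2,55]

```text
t: 3.45
ee_pos: [436.4, -181.2, 98.8]
orientation: [-3.124, 0.312, 0.012]
ft_force: [-1.7, 1.0, 0.5]
width: 57.5
```

```bash
python3 - <<'E'
from h import *
im=get_image("wrist"); s=get_image("side");w=cv2.cvtColor(im["color"],cv2.COLOR_RGB2BGR)[100:400,120:520]
s2=cv2.resize(cv2.cvtColor(s["color"],cv2.COLOR_RGB2BGR)[180:330,260:460],(400,300),interpolation=cv2.INTER_CUBIC)
cv2.imwrite("pics/c2.png",np.hstack([w,s2]));o=get_obs();print(o["t"],o["ee_pos"],o["orientation"],o["width"],o["ft_force"])
E
```

```text
3.55 [ 439.36251096 -182.3570195   102.89541767] [-3.12537558e+00  3.11688829e-01  3.09825286e-03] 54.941536200954026 [-0.09904581  0.61646388  0.44193586]
```

View pics/c2.png

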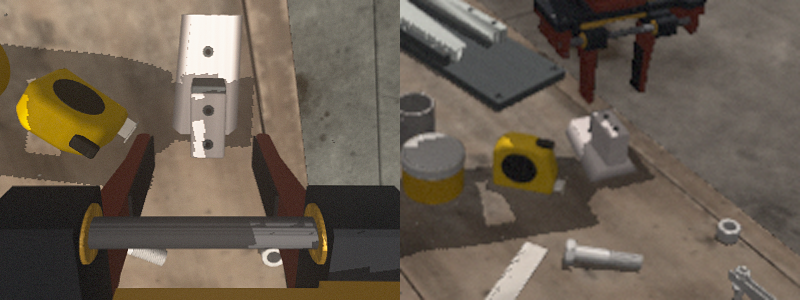

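>>> move_arm:
  motion:
    - [0,0,-36,0,0,0,55]
    - [0,0,-72,0,0,0,55]
    - [0,0,-72,0,0,0,55]

```text
t: 3.8
ee_pos: [438.0, -181.9, 28.0]
orientation: [-3.124, 0.312, 0.009]
ft_force: [-1.1, 1.4, 0.1]
width: 55.1
```

>>> move_arm:
  motion:
    - [0,0,0,0,0,0,10]
    - [0,0,0,0,0,0,10]
    - [0,0,0,0,0,0,10]
    - [0,0,0,0,0,0,10]
    - [0,0,0,0,0,0,10]

```text
t: 4.22
ee_pos: [440.3, -183.6, 32.7]
orientation: [3.125, -0.313, 0.004]
ft_force: [-2.9, -0.1, 0.4]
width: 25.1
```

>>> move_arm:
  motion:
    - [0,0,0,0,0,0,10]
    - [0,0,0,0,0,0,10]
    - [0,0,0,0,0,0,10]

```text
t: 4.47
ee_pos: [440.3, -183.6, 32.6]
orientation: [3.125, -0.313, 0.004]
ft_force: [-2.4, 1.5, 12.5]
width: 25.2
```

>>> move_arm:
  motion:
    - [0,0,5,0,0,0,10]
    - [0,0,20,0,0,0,10]
    - [0,0,45,0,0,0,10]
    - [0,0,70,0,0,0,10]
    - [0,0,70,0,0,0,10]

```text
t: 4.88
ee_pos: [441.6, -184.1, 104.7]
orientation: [3.124, -0.314, 0.01]
ft_force: [0.8, -0.5, -3.8]
width: 24.6
```

>>> move_arm:
  motion:
    - [0,20,0,0,0,0.05,10]
    - [0,55,0,0,0,0.13,10]
    - [0,90,0,0,0,0.21,10]
    - [0,125,0,0,0,0.29,10]
    - [4,160,0,0,0,0.37,10]

```text
t: 5.3
ee_pos: [441.7, -21.8, 100.1]
orientation: [-3.13, -0.271, 0.003]
ft_force: [0.3, 0.8, -5.4]
width: 24.9
```

>>> move_arm:
  motion:
    - [0,20,0,0,0,0,10]
    - [0,35,0,0,0,0,10]
    - [0,37,0,0,0,0,10]
    - [0,37,0,0,0,0,10]
    - [0,37,0,0,0,0,10]

```text
t: 5.72
ee_pos: [443.1, 13.5, 100.5]
orientation: [3.13, 0.267, -0.001]
ft_force: [-0.3, -0.4, -4.6]
width: 25.0
```

```bash
python3 - <<'E'
from h import *
im=get_image("wrist"); np.savez("w3.npz",**im)
save(im,"w3",(160,0,480,240),2.5);o=get_obs();print(o["t"],o["ee_pos"],o["orientation"],o["width"],o["ft_force"])
for l,z in(("way_mouth",14),("way_middle",14),("stop_lead",70),("stop",70)):
    for q in mark_of(im,l)[:2]: print(l,q["p"],q["location"],at_z(im,*q["location"],z))
E
```

```text
5.7667 [443.23373929  13.18707283 100.54353955] [ 3.13017576e+00  2.65966569e-01 -7.49599694e-04] 24.81017318913475 [ 0.37282111 -0.47692725 -4.71942239]
way_mouth 0.66 [109.0, 322.9] [429.382786    89.52090886  14.        ]
stop_lead 0.94 [113.2, 320.5] [428.2005334   88.23213571  70.        ]
stop 0.88 [195.1, 320.2] [436.67757096  37.08882048  70.        ]
```

View pics/w3.png

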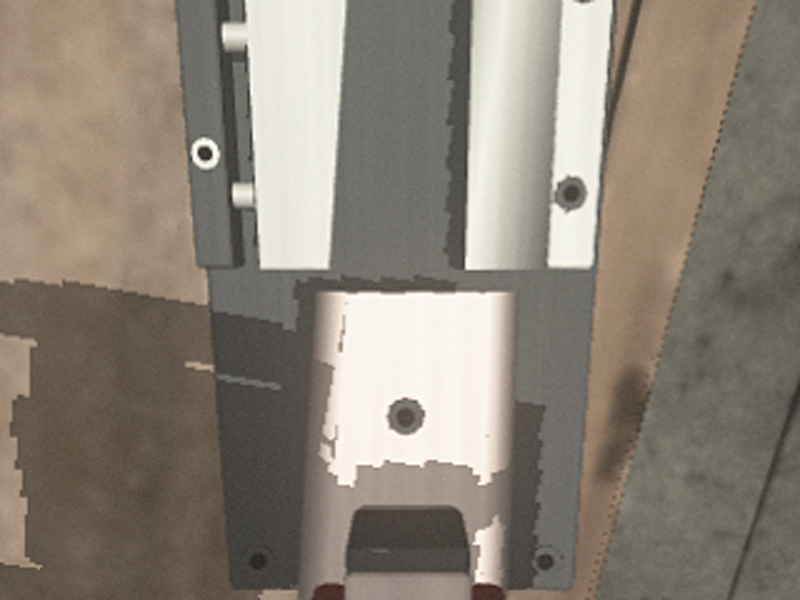

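```bash
python3 - <<'E'
from fit import *
np.set_printoptions(precision=3,suppress=True)
im=np.load("w3.npz");b=lambda u,v:(160+u/2.5-.3,v/2.5-.3)
P=[(-150,61,14),(-150,-61,14),(-40,-18.5,34),(-40,-61,34)]
r,e=fit(im,P,[b(232,587),b(575,587),b(466,269),b(595,269)],[421,131,1.74]);print("fix",r,e)
c,s=np.cos(r[2]),np.sin(r[2])
for u,v,z in((347,0,34),(330,269,34),(472,0,34),(466,269,34),(207,270,14),(232,587,14),(595,269,14),(575,587,14)):
    X=at_z(im,*b(u,v)[::-1],z)[:2]-r[:2];print("fixture xy",(u,v),c*X[0]+s*X[1],-s*X[0]+c*X[1])
z=69.5
for u,v,zz in((313,292,z),(517,292,z),(347,572,z+60),(470,572,z+60)):
    X=at_z(im,*b(u,v)[::-1],zz)[:2]-r[:2];print("stop in fix",(u,v),c*X[0]+s*X[1],-s*X[0]+c*X[1])
E
```

```text
fix [419.834 130.435   1.745] [[-0.684  1.835]
 [-0.047  1.464]
 [-0.582 -0.526]
 [ 7.473 -0.833]]
fixture xy (347, 0) 26.102543423846733 13.170262065590096
fixture xy (330, 269) -40.22918958081403 19.93265402223924
fixture xy (472, 0) 25.975999996494384 -19.112253895231582
fixture xy (466, 269) -40.360974480298296 -18.922858623747643
fixture xy (207, 270) -40.83000549202503 60.117906943276864
fixture xy (232, 587) -148.2316652497238 60.26656389268777
fixture xy (595, 269) -40.94540625522811 -60.369351456372556
fixture xy (575, 587) -148.58812889468206 -60.954506230983924
stop in fix (313, 292) -44.90071386732976 20.752526694962604
stop in fix (517, 292) -45.07607322692372 -28.912973357793838
stop in fix (347, 572) -93.02933623211773 9.18902832291457
stop in fix (470, 572) -93.09753416310967 -13.94864695661488
```

>>> move_arm:
  motion:
    - [1,0,-25,0,0,0,10]
    - [1,0,-50,0,0,0,10]
    - [1,0,-53,0,0,0,10]
    - [1,0,-54,0,0,0,10]
    - [1,0,-54,0,0,0,10]

```text
t: 6.38
ee_pos: [444.4, 13.4, 46.8]
orientation: [-3.13, -0.265, 0.001]
ft_force: [-0.2, 0.3, -4.0]
width: 24.8
```

>>> move_arm:
  motion:
    - [0,0,-1,0,0,0,10]
    - [0,0,-1,0,0,0,10]
    - [0,0,-1,0,0,0,10]

```text
t: 6.63
ee_pos: [444.7, 13.6, 46.4]
orientation: [3.13, 0.267, 0.001]
ft_force: [-0.8, -2.0, 2.6]
width: 25.4
```

>>> move_arm:
  motion:
    - [0,0,-0.5,0,0,0,10]
    - [0,0,-0.5,0,0,0,10]
    - [0,0,-0.5,0,0,0,10]

```text
t: 6.88
ee_pos: [444.7, 13.6, 46.4]
orientation: [3.13, 0.267, 0.001]
ft_force: [-3.4, -3.0, 13.4]
width: 25.1
```

>>> move_arm:
  motion:
    - [0,0,0.8,0,0,0,40]
    - [0,0,1,0,0,0,40]
    - [0,0,1,0,0,0,40]
    - [0,0,1,0,0,0,40]

```text
t: 7.22
ee_pos: [444.7, 13.9, 46.4]
orientation: [-3.13, -0.267, -0.001]
ft_force: [0.5, 0.2, -0.6]
width: 39.7
```

>>> move_arm:
  motion:
    - [0,0,0,0,0,0,10]
    - [0,0,0,0,0,0,10]
    - [0,0,0,0,0,0,10]
    - [0,0,0,0,0,0,10]
    - [0,0,0,0,0,0,10]

```text
t: 7.63
ee_pos: [444.5, 13.9, 46.2]
orientation: [-3.13, -0.267, 0.0]
ft_force: [0.1, -0.1, -1.3]
width: 24.4
```

>>> move_arm:
  motion:
    - [-1.7,9.9,0,0,0,0,10]
    - [-4.3,24.6,0,0,0,0,10]
    - [-6.8,39.4,0,0,0,0,10]
    - [-8.5,49.2,0,0,0,0,10]
    - [-8.5,49.2,0,0,0,0,10]

```text
t: 8.05
ee_pos: [435.0, 64.6, 46.2]
orientation: [-3.13, -0.269, 0.002]
ft_force: [-1.8, 1.7, 1.3]
width: 25.1
```

```bash
python3 - <<'E'
from h import *
im=get_image("wrist"); np.savez("w4.npz",**im)
save(im,"w4",(160,0,480,240),2.5);o=get_obs();print(o["t"],o["ee_pos"],o["orientation"],o["width"],o["ft_force"],o["moment"])
E
```

```text
8.1 [435.10159766  64.02950804  46.20916851] [-3.12976498e+00 -2.69708103e-01  2.13304929e-03] 24.81125159250899 [-3.82094713  1.77759156  1.84314247] [0.30380987 0.58541386 0.0963655 ]
```

View pics/w4.png

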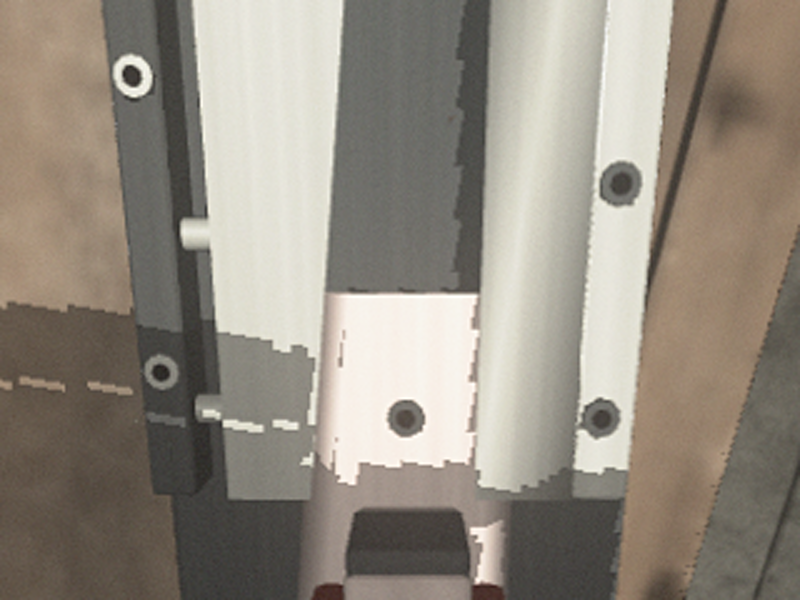

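>>> move_arm:
  motion:
    - [-2.0,9.9,0,0,0,0,10]
    - [-4.6,24.6,0,0,0,0,10]
    - [-7.1,39.4,0,0,0,0,10]
    - [-9.8,54.2,0,0,0,0,10]
    - [-9.8,54.2,0,0,0,0,10]

```text
t: 8.52
ee_pos: [425.6, 118.8, 46.2]
orientation: [-3.13, -0.268, 0.001]
ft_force: [-2.5, 1.1, 0.5]
width: 25.0
```

>>> move_arm:
  motion:
    - [0,0,0,0,0,0,10]

```text
t: 8.6
ee_pos: [425.8, 117.7, 46.2]
orientation: [-3.13, -0.268, 0.001]
ft_force: [-2.4, 1.3, 0.1]
width: 24.9
```

>>> move_arm:
  motion:
    - [-0.9,4,0,0,0,0,10]
    - [-1.6,8,0,0,0,0,10]
    - [-2.3,12,0,0,0,0,10]
    - [-2.8,15,0,0,0,0,10]
    - [-2.8,15,0,0,0,0,10]

```text
t: 9.02
ee_pos: [423.2, 132.6, 46.2]
orientation: [-3.13, -0.266, 0.0]
ft_force: [-3.2, 1.3, -2.8]
width: 24.7
```

>>> move_arm:
  motion:
    - [0,0,0,0,0,0,10]

```text
t: 9.1
ee_pos: [423.3, 132.4, 46.2]
orientation: [-3.13, -0.267, 0.0]
ft_force: [-1.7, 1.3, -2.2]
width: 25.4
```

>>> move_arm:
  motion:
    - [-0.3,1,0,0,0,0,10]
    - [-0.4,2,0,0,0,0,10]
    - [-0.6,3,0,0,0,0,10]
    - [-0.8,4,0,0,0,0,10]
    - [-0.8,4,0,0,0,0,10]

```text
t: 9.52
ee_pos: [422.6, 136.4, 46.2]
orientation: [-3.13, -0.267, 0.0]
ft_force: [-0.9, -0.5, -4.9]
width: 24.6
```

>>> move_arm:
  motion:
    - [-0.2,1,-0.2,0,0,0,10]
    - [-0.3,2,-0.2,0,0,0,10]
    - [-0.5,3,-0.2,0,0,0,10]
    - [-0.5,3,-0.2,0,0,0,10]

```text
t: 9.85
ee_pos: [422.1, 139.4, 46.2]
orientation: [-3.13, -0.267, -0.0]
ft_force: [-1.6, -1.3, 0.1]
width: 24.8
```

>>> move_arm:
  motion:
    - [-0.2,1,0,0,0,0,10]
    - [-0.3,2,0,0,0,0,10]
    - [-0.3,2,0,0,0,0,10]

```text
t: 10.1
ee_pos: [421.8, 141.3, 46.2]
orientation: [3.13, 0.267, 0.0]
ft_force: [-1.4, -2.8, 2.9]
width: 24.8
```

>>> move_arm:
  motion:
    - [-0.2,1,0,0,0,0,10]
    - [-0.3,2,0,0,0,0,10]
    - [-0.5,3,0,0,0,0,10]
    - [-0.5,3,0,0,0,0,10]

```text
t: 10.43
ee_pos: [421.3, 144.1, 46.2]
orientation: [3.13, 0.267, -0.0]
ft_force: [-1.4, -5.0, 4.0]
width: 24.9
```

>>> move_arm:
  motion:
    - [-0.2,1,0,0,0,0,10]
    - [-0.3,2,0,0,0,0,10]
    - [-0.3,2,0,0,0,0,10]

```text
t: 10.68
ee_pos: [421.0, 146.0, 46.2]
orientation: [3.13, 0.267, -0.0]
ft_force: [-0.6, -7.2, 3.6]
width: 24.8
```

>>> move_arm:
  motion:
    - [-0.2,1,0,0,0,0,10]
    - [-0.3,2,0,0,0,0,10]
    - [-0.3,2,0,0,0,0,10]

```text
t: 10.93
ee_pos: [420.7, 147.8, 46.2]
orientation: [3.13, 0.267, -0.0]
ft_force: [-2.1, -7.7, 4.5]
width: 24.9
```

>>> move_arm:
  motion:
    - [-0.2,1,0,0,0,0,10]
    - [-0.2,1,0,0,0,0,10]
    - [-0.2,1,0,0,0,0,10]

```text
t: 11.18
ee_pos: [420.5, 148.7, 46.2]
orientation: [3.13, 0.267, -0.0]
ft_force: [-0.8, -8.6, 4.0]
width: 24.8
```

>>> move_arm:
  motion:
    - [-0.2,1,0,0,0,0,10]
    - [-0.3,2,0,0,0,0,10]
    - [-0.3,2,0,0,0,0,10]
    - [-0.3,2,0,0,0,0,10]

```text
t: 11.52
ee_pos: [420.2, 150.6, 46.2]
orientation: [3.129, 0.267, -0.0]
ft_force: [-0.3, -10.4, 3.6]
width: 25.1
```

```bash
python3 - <<'E'
from h import *
for i in range(4):
    get_image("side");o=get_obs();print(o["ee_pos"].round(1),o["ft_force"].round(1))
E
```

```text
[420.2 150.6  46.2] [-1.  -9.8  4. ]
[420.2 150.6  46.2] [ -0.2 -10.1   4. ]
[420.3 150.6  46.2] [ -0.3 -10.2   4.1]
[420.2 150.6  46.2] [  0.  -10.8   3.3]
```

>>> move_arm:
  motion:
    - [-0.2,1,0,0,0,0,10]
    - [-0.3,1.8,0,0,0,0,10]
    - [-0.3,1.8,0,0,0,0,10]
    - [-0.3,1.8,0,0,0,0,10]

```text
t: 12.05
ee_pos: [420.0, 152.2, 46.2]
orientation: [3.129, 0.267, -0.0]
ft_force: [-0.2, -10.4, 4.1]
width: 24.8
```

```bash
python3 - <<'E'
from h import *
for i in range(4):
    get_image("side");o=get_obs();print(o["ee_pos"].round(1),o["ft_force"].round(1))
E
```

```text
[419.9 152.2  46.2] [  0.  -10.9   3.2]
[419.9 152.2  46.2] [ -0.5 -12.    3.1]
[419.9 152.2  46.2] [ -0.9 -10.8   3.9]
[420.  152.3  46.2] [  0.8 -11.9   3.6]
```

>>> move_arm:
  motion:
    - [-0.1,0.8,0,0,0,0,10]
    - [-0.1,0.8,0,0,0,0,10]
    - [-0.1,0.8,0,0,0,0,10]

```text
t: 12.5
ee_pos: [419.8, 152.9, 46.2]
orientation: [3.129, 0.267, -0.0]
ft_force: [0.8, -12.4, 3.4]
width: 25.0
```

```bash
python3 - <<'E'
from h import *
for i in range(4):
    im=get_image("wrist");o=get_obs();print(o["ee_pos"].round(1),o["ft_force"].round(1))
np.savez("w5.npz",**im);save(im,"w5",(160,0,480,240),2.5)
E
```

```text
[419.8 153.   46.2] [  0.1 -12.1   3.7]
[419.8 152.9  46.2] [  0.  -12.1   3. ]
[419.8 152.9  46.2] [ -0.5 -11.8   4.4]
[419.8 152.9  46.2] [  0.4 -12.7   3.5]
```

View pics/w5.png

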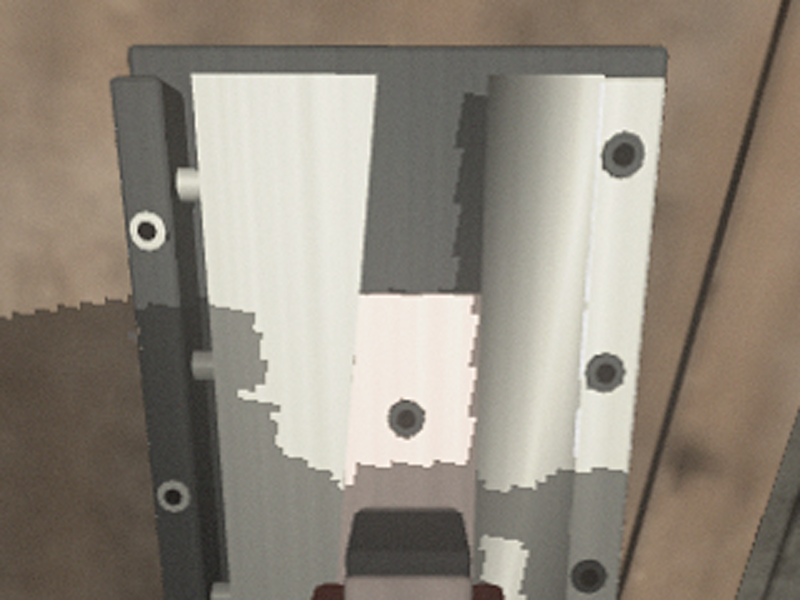

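>>> move_arm:
  motion:
    - [0,0,0,0,0,0,45]
    - [0,0,0,0,0,0,45]
    - [0,0,0,0,0,0,45]
    - [0,0,0,0,0,0,45]
    - [0,0,0,0,0,0,45]

```text
t: 13.12
ee_pos: [420.1, 154.2, 46.2]
orientation: [-3.13, -0.267, -0.001]
ft_force: [0.0, -0.3, 0.2]
width: 45.0
```

>>> move_arm:
  motion:
    - [0,0,15,0,0,0,45]
    - [0,0,45,0,0,0,45]
    - [0,0,80,0,0,0,45]
    - [0,0,80,0,0,0,45]
    - [0,0,80,0,0,0,45]

```text
t: 13.53
ee_pos: [421.2, 154.5, 127.7]
orientation: [-3.129, -0.267, -0.007]
ft_force: [0.8, -0.9, 0.4]
width: 44.7
```

```bash
python3 - <<'E'
from h import *
im=get_image("wrist");o=get_obs();print(o["t"],o["ee_pos"].round(1),o["ft_force"].round(1),o["width"])
s=get_image("side")
a=cv2.resize(cv2.cvtColor(im["color"],cv2.COLOR_RGB2BGR)[60:300,180:460],(466,400))
b=cv2.resize(cv2.cvtColor(s["color"],cv2.COLOR_RGB2BGR)[150:350,230:395],(330,400))
cv2.imwrite("pics/fin.png",np.hstack([a,b]))
# stop position from hole-free check: network marks in the fixture frame
c,q=np.cos(1.742),np.sin(1.742)
for l,z in(("stop",14),("stop_lead",14),("stop_grip",64)):
    for m in mark_of(im,l)[:1]:
        X=at_z(im,*m["location"],z)[:2]-[419.9,130.4];print(l,m["p"],c*X[0]+q*X[1],-q*X[0]+c*X[1])
E
```

```text
13.5833 [420.1 154.1 126.5] [-0.5  0.2  0.7] 44.92024105316527
stop 0.86 47.36833755725248 -2.421296736591229
stop_lead 0.98 97.53091430463085 -2.7170674207293892
stop_grip 0.79 22.26673746727616 -2.845323518626179
```

View pics/fin.png

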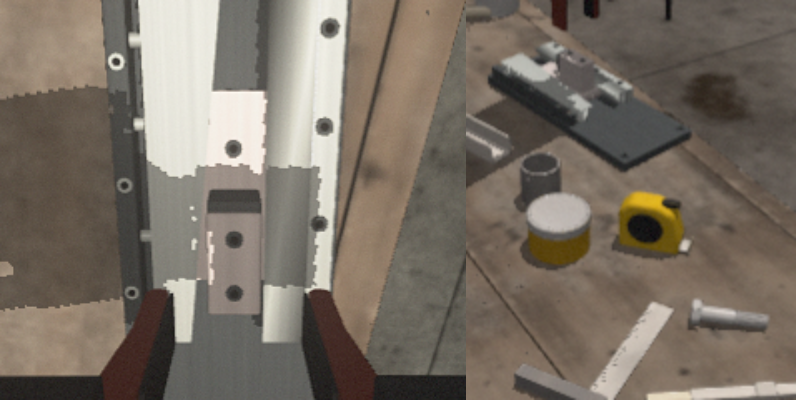

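```bash
python3 -c "
from workcell import *
print(close_job())"
```

```text
the job is handed in; nothing more can be done
None
```

The stop is wedged in the tapered way and released, and I handed the job in at about 13.6 s of the 53 s allowed.

I gripped the upright block, set the stop down on the apron and took a fresh grip. Then I slid it in and felt for the gib. Resistance rose by roughly 1 N per mm to a steady 12 N or so, at about x = 46 mm in the fixture. I then opened the fingers and lifted clear.

**Last checks**
- The force on the tool read near zero after the release.
- The last wrist picture shows the stop still held between the cheek and the gib.
- The tape measure and bolt look undisturbed in the last side picture. The nut was outside that crop, so I did not check it at the end, but the arm went nowhere near it.

**Disagreements**
- The networks put the wedged stop about 2.5 mm off the way's centre line (y = -2.5 mm). The fixed cheek rules out an offset that way, so I put it down to detection error and did not measure it another way.
- The gib setting estimated from the pictures (S about 1.8 mm) suggested first touch near x = 28 mm. The forces suggested about 34 mm, and I went by the forces.

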